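Load the UV curing box and latch it

TASK

Stand the small red lacquer cup upright on the round black pad in the curing box's open drawer and let go of it. Push the drawer in against its spring plungers, then swing the red latch lever all the way down so that its hook draws the drawer fully home and the drawer's striker trips the roller switch on the box's flank. Do not tip the cup over, and leave the other things on the bench where they are.

Things in the scene. Friction and masses are not known exactly. Their poses are not given: they have to be found in the camera images.
- cup_center (a point): small dark-red lacquer cup, open at the top, loose, standing upright: 52 mm across, 36 mm high, 40 to 75 g, round (its yaw does not matter). The point is its centre, half-way up (18 mm above the underside); z up.
- curing_box: grey sheet-metal UV curing box with an amber window on top, fixed on the dark desk at the right (its feet stand 4 mm below z = 0). Origin: middle of the foot of its front face; its x axis points into the box (the drawer opens along -x of the box), y to the box's left, z up. The box is 170 mm deep (x 0 to 170), 190 mm wide (y -95 to 95), top at z = 90. The drawer mouth is 62 mm high.
- drawer (a joint): drawer, aluminium tray behind a white front: 0 = home, up to 0.135 m as it slides out along -x of the box; starts 0.120 to 0.134 open. Friction 1.5 N. Over the last 9 mm two spring plungers (with the switch 7 N in all at home) push back: let go, it returns to 9 to 10 mm open, within the hook's reach (14 mm); farther out it cannot catch. Only the latch keeps it home.
- drawer_front (a point): on the drawer: middle of the outer face of its front panel, 42 mm above the box's foot and 12 mm in front of the box's front face when home. The panel is 184 mm wide, 6 mm thick, 68 mm high; the tray behind it is 150 mm wide, 141 mm long inside, its side walls 17 mm above its floor.
- pad_center (a point): on the drawer: middle of the top of the round black rubber pad on the tray's floor, 80 mm across, 1.5 mm thick, 18.5 mm above the box's foot; it moves with the drawer and lies at x = 56 mm of the box when the drawer is home. The cup stands here.
- drawer_grip (a point): on the drawer: middle of its dark round bar handle, 80 mm long along the box's y, 10 mm thick, 35 mm in front of the panel, 15 mm to the right of the panel's middle, 52 mm above the box's foot. It can be pushed or pinched from above.
- latch_lever (a joint): draw-hook latch on the box's front top edge, left of the middle: 0 = clamped (lever to -x of the box, 10 degrees below level), up to 1.6 rad raised; starts at 1.32 to 1.52 (nearly upright); stays where left (0.06 Nm). Lowered, its hook takes up the drawer's keeper pin at about 0.8 rad, draws the drawer in and holds by itself below 0.15 rad. It needs 3 to 5 N at the grip.
- latch_pivot (a point): axle of the latch lever, fixed on the box at (-6, 52, 98) mm of the box; the lever turns about the box's y axis.
- latch_grip (a point): on the latch lever: middle of the red plastic grip, 66 mm from the axle; the grip runs from 34 to 84 mm from the axle, is 18 mm wide and 11 mm thick. With the lever at angle q this point lies at 66 mm times (-cos(q - 0.175), sin(q - 0.175)) in the box's x and z from the axle.
- switch_arm (a joint): roller arm of the limit switch on the box's left flank: 0 = at rest (upright), grows as the drawer's striker pushes the roller back towards +x of the box; it trips at 0.38 rad and stands at about 0.49 rad when the drawer is home. The striker meets it when the drawer is 14 mm open.
- jar_black_cap: bystander: glass jar of red colour with a black cap, 52 mm across, 58 mm high, loose; origin at its underside.
- jar_gold_cap: bystander: small glass jar with a gold cap, 42 mm across, 46 mm high, loose; origin at its underside.
- tape_roll: bystander: yellow roll of tape lying flat, 76 mm across, 18 mm high, loose; origin at its underside.
- sanding_block: bystander: wooden sanding block, 46 x 80 x 28 mm, loose; origin at its underside.

How it is judged:
By the outcome, as a careful person would: the job done as asked, in the order asked, and still so for the second after the job is handed in, with the robot touching nothing.
It also fails if it takes over 58 s, if anything falls off the work surface, if the arm or the gripper's body presses on something with over 40 N, if the wrist force passes 120 N, or if a joint passes its speed limit or range.

ROBOT

A 7-joint arm with a two-finger parallel gripper is mounted at the origin on a cart in front of the work surface, level with it; the furniture and walls round the work are solid. World frame = base frame: x ahead of the robot, y to its left, z up, the work surface at z = 0. Lengths are in m, angles in rad, forces in N, time in s.
With the tool pointing down it reaches from about 0.4 to 0.875 m from the base axis. Payload 6.5 kg.
Tool frame: the origin (TCP) lies at the very end of the fingers, on their centre line; the grasp point (between the pads) lies 19 mm behind it; z points along the fingers, x is the direction in which the jaws open and shut, and the axes are right-handed (so a half turn about z gives the same grasp; the last joint's range is limited). The gripper opens to 85 mm and grips with 20 to 120 N. Pads are 22 mm wide; open, the fingers measure 114 mm over their backs; the gripper's body (76 mm by 85 mm) begins 54 mm behind the grasp point. The pads swing forward as they close: fully open they stand 13 mm farther back than shut.
Start: joints at [-1.323, 0.536, -0.004, 1.538, 0.003, 1.067, -0.071], TCP at [0.201, 0.618, 0.231] pointing down, gripper open.
Joint ranges: [-2.7, 2.7], [-0.37, 2.16], [-1.27, 1.26], [0.24, 2.4], [-1.31, 4.45], [0.19, 1.91], [-2.76, 2.76]. Speed limits (rad/s): [2.39, 2.39, 3.14, 3.14, 3.14, 3.14, 3.14].

INTERFACE

Orientations are given as a unit quaternion [x, y, z, w].
In Python, from plant import ctrl gives the robot as it stands. The module is installed in compiled form; this text tells all that it offers.
- The arm moves only by the shell command python3 -m creep 'ROWS' [OPENING] [FORCE]. ROWS is JSON, a list of rows, each a list of 4 numbers: the shift along the world's x, y, z in m, then the turn about the world's z in rad. In form: [[x, y, z, yaw], ...]. A call has 1 to 20 rows; each row shifts and turns the commanded pose from where the row before left it; what a row does not reach is not made up. A row lasts 1/8 s, in which the tool goes at most 62.5 mm and 10.7 degrees, less where a joint would pass 70% of its speed; a pose out of reach is approached as far as the arm can. A call is refused whole if a number of a shift passes 0.0625 or a number of a turn 0.188, either way. A call with a gripper value outside its range is refused whole. OPENING is the gripper command: -1 is fully open, 1 is shut, values between are in proportion, set as the call begins (- or left out, the last holds). The fingers move at their own pace and stop on an object; FORCE is the grip in N (left out, the last holds). Time passes only in rows, so rows that do not move let the fingers close. It gives the time, the measured TCP pose, the force and the opening at its end, in the units of the state.
- ctrl.get_obs(): the state, without advancing time (a new reading comes with each control period).
- ctrl.read_camera(name): name is "scene" or "top" or "wrist"; returns the picture (420x560x3 uint8, red, green, blue); there is no depth.
- ctrl.calibration(name): a dict with "vfov" (degrees; the focal length in pixels is half the picture's height over the tangent of half this angle, whatever the lens; pixels are square), "cx", "cy" (the principal point, pixels), "rvec" (rotation vector, rad) and "tvec" (3), from world to camera coordinates, as OpenCV has them. Camera axes: x right, y down, z forward; pixel columns grow to the right and rows downward; lengths in m; the calibration is good to about 2 mm. A picture is of the moment at which its call begins: read the wrist's pose just before it. calibration takes no time and is no camera call; for the wrist camera it gives the pose at the moment of the call.
- ctrl.finish_job(): hands the job in, once; it reports no verdict.
Trained networks look in the newest picture that a camera, given by its name, has taken for a name from the list of things; names that differ only in an ending like _2 or _b are one class to them, and where a whole thing is asked for, a point or a joint stands for the part that bears it (a point fixed in the world has none). Each returns a list of dicts, best first, with "score" (0 to 1); they miss things now and then, are a little off and sometimes report something else, mostly with a low value. They report only what shows in the picture. A call takes as long as a camera call.
- ctrl.find_in(thing, camera): "centre" ([column, row] as shares, 0 to 1, of the picture: columns of its width, rows of its height, amid what is visible of it).
- ctrl.masks_of(thing, camera): "pixels" (420x560 bool, what is visible of it) and "centre" ([column, row] as shares, 0 to 1, of the picture: columns of its width, rows of its height, amid what is visible of it).
The state is a dict: "time_s": time; "joints": joint angles; "qvel": joint speeds; "tau": joint torques, N m; "ee_pos": TCP position; "ee_rot": TCP orientation; "wrist_force": force on the tool from outside, world axes, zero at the start; "moment": the same for the moment, N m; "finger_gap": finger opening in m.
Only numpy, scipy, OpenCV 4.12 (cv2) and the standard library are available. Lean on these libraries where they do the work, as an engineer would, in place of code of your own. Each camera call takes 0.05 s, during which the arm holds its last target. There are 200 camera calls.

## Working session

There is one attempt and no reset: what is moved stays moved. The work goes in short steps, Python scripts to look and compute and a shell command to move; the robot and the scene stay as the last step left them, time stands still between calls to the robot, and variables do not carry over. Pictures are saved under pics/ and viewed, on a budget of 10 in all, crops included, one or two more only if the job needs it, and the job is handed in when it is done.

```bash
mkdir -p pics
cat > h.py <<'E'
import numpy as np, cv2
from plant import ctrl
def cam(n):
    c=ctrl.calibration(n); f=210/np.tan(np.radians(c['vfov'])/2)
    R=cv2.Rodrigues(np.array(c['rvec'],float))[0]; return f,c['cx'],c['cy'],R,np.array(c['tvec'],float)
def ray(n,px,c=None):
    f,cx,cy,R,t=c or cam(n); d=R.T@np.array([(px[0]-cx)/f,(px[1]-cy)/f,1]); return -R.T@t,d
def onz(n,px,z,c=None):
    o,d=ray(n,px,c); return o+d*(z-o[2])/d[2]
def proj(n,P,c=None):
    f,cx,cy,R,t=c or cam(n); p=R@np.array(P)+t; return [f*p[0]/p[2]+cx,f*p[1]/p[2]+cy]
def tri(rays):
    A=np.zeros((3,3));b=np.zeros(3)
    for o,d in rays:
        d=d/np.linalg.norm(d);M=np.eye(3)-np.outer(d,d);A+=M;b+=M@o
    return np.linalg.solve(A,b)
def save(n,name):
    im=ctrl.read_camera(n); cv2.imwrite('pics/'+name,im[:,:,::-1]); return im
E
python3 - <<'E'
from h import *
np.set_printoptions(precision=4,suppress=True)
a=save('scene','s0.png');b=save('top','t0.png')
cv2.imwrite('pics/both.png',cv2.resize(np.vstack([a,b])[:,:,::-1],(560,840))[:, :]) 
o=ctrl.get_obs();print(o['time_s'],o['ee_pos'],o['ee_rot'],o['finger_gap'])
for n in('scene','top'):
    print(n,cam(n)[0],-cam(n)[3].T@cam(n)[4])
    for t in ['cup_center','curing_box','drawer_front','pad_center','drawer_grip','latch_grip','latch_pivot','switch_arm','jar_black_cap','jar_gold_cap','tape_roll','sanding_block']:
        r=ctrl.find_in(t,n)
        print(t,[(np.round(np.array(q['centre'])*[560,420],1),round(q['score'],2)) for q in r[:2]])
print(ctrl.get_obs()['time_s'])
E
```

```text
0.1 [0.2004 0.6177 0.2305] [ 0.8089  0.588  -0.0006  0.0005] 0.08509663545789503
scene 431.66463864910025 [ 0.0188 -0.7155  0.6438]
cup_center [(array([184.2, 187.8]), 0.92), (array([333.8, 215. ]), 0.32)]
curing_box [(array([401.6, 280.6]), 0.73)]
drawer_front [(array([341.2, 279.9]), 0.75)]
pad_center [(array([341.4, 282.5]), 0.73)]
drawer_grip [(array([339.2, 280.4]), 0.62)]
latch_grip [(array([373.5, 227. ]), 0.6), (array([333.9, 212.3]), 0.39)]
latch_pivot [(array([400.5, 281. ]), 0.67), (array([337. , 279.6]), 0.41)]
switch_arm [(array([196.4, 210.1]), 0.45), (array([338.9, 278.2]), 0.4)]
jar_black_cap [(array([243.9, 230.3]), 0.78)]
jar_gold_cap [(array([193.1, 209.6]), 0.65), (array([242.8, 232.6]), 0.24)]
tape_roll [(array([293.7, 242.6]), 0.88), (array([343.1, 279.8]), 0.18)]
sanding_block [(array([336.8, 278.2]), 0.72), (array([333.5, 215.2]), 0.68)]
top 481.8388871690357 [ 0.5533 -0.0934  1.3152]
cup_center [(array([160.5, 245.9]), 0.53)]
curing_box [(array([383.7, 206.6]), 0.8), (array([354.2, 228. ]), 0.67)]
drawer_front [(array([353.1, 226.4]), 0.79)]
pad_center [(array([353.3, 225.1]), 0.86)]
drawer_grip [(array([356.2, 227.7]), 0.88)]
latch_grip [(array([365.9, 197.7]), 0.64)]
latch_pivot [(array([386.8, 204.2]), 0.72)]
switch_arm []
jar_black_cap [(array([263.6, 246.1]), 0.7)]
jar_gold_cap [(array([203.1, 261.9]), 0.52)]
tape_roll [(array([300.9, 218.9]), 0.58)]
sanding_block [(array([295.2, 162.6]), 0.7), (array([263.6, 248.5]), 0.34)]
1.3
```

View pics/s0.png

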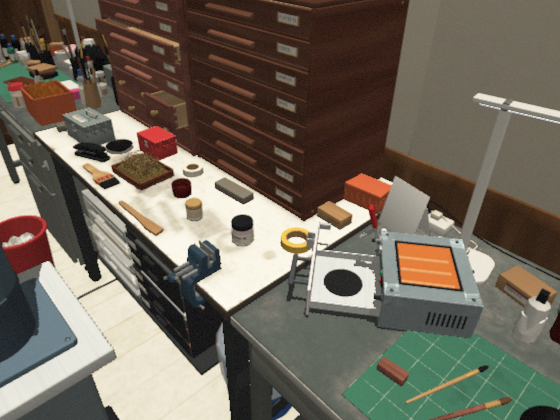

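View pics/t0.png

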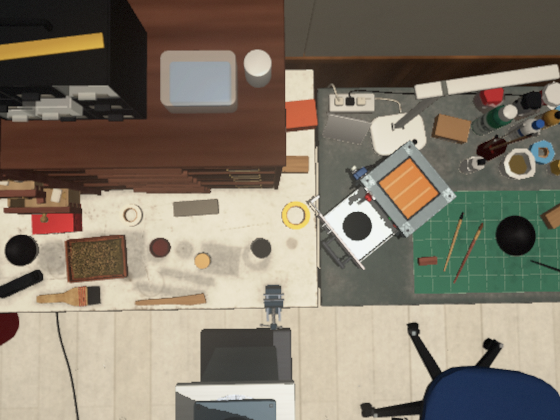

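Scene view: cup at (181,188), box window at (425,265), pad at (343,283), lever red at (373,215). In the top view the cup is at (160,247), pad at (357,222), and box at (408,188) with the drawer opening to the lower left. I'll enlarge the box in both views.

Run:
```python
from h import *
a=cv2.imread('pics/s0.png')[190:340,270:490];b=cv2.imread('pics/t0.png')[130:280,300:470]
A=cv2.resize(a,None,fx=2,fy=2,interpolation=3);A=cv2.resize(a,(440,300),interpolation=2)
B=cv2.resize(b,None,fx=4,fy=4,interpolation=2)[:600]
cv2.imwrite('pics/c1.png',cv2.resize(b,(680,600),interpolation=2))
cv2.imwrite('pics/c2.png',cv2.resize(a,(792,540),interpolation=2))
for n,px,z in [('scene',(181,188),.018),('top',(160,247),.018),('scene',(343,283),.0145),('top',(357,222),.0145)]: print(n,px,onz(n,px,z))
```

```text
scene (181, 188) [0.51254524 0.1925567  0.018     ]
top (160, 247) [0.51723937 0.19596334 0.018     ]
scene (343, 283) [ 0.56103414 -0.33961011  0.0145    ]
top (357, 222) [ 0.57672354 -0.3339467   0.0145    ]
```

View pics/c1.png

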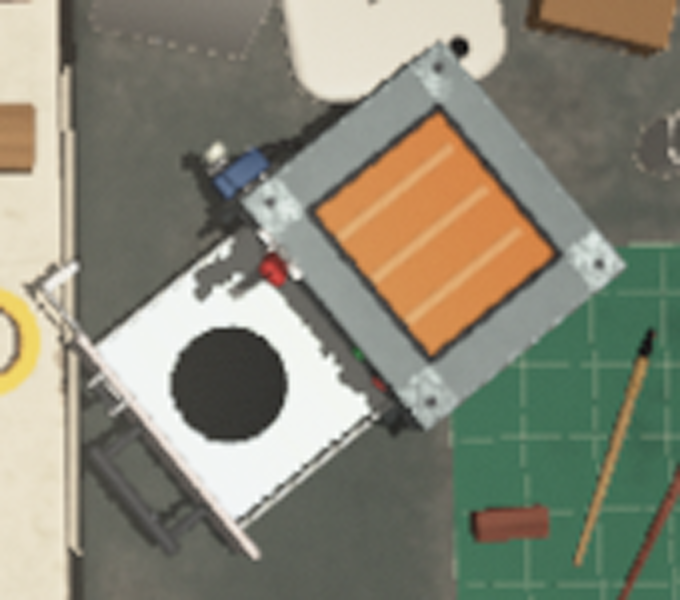

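View pics/c2.png

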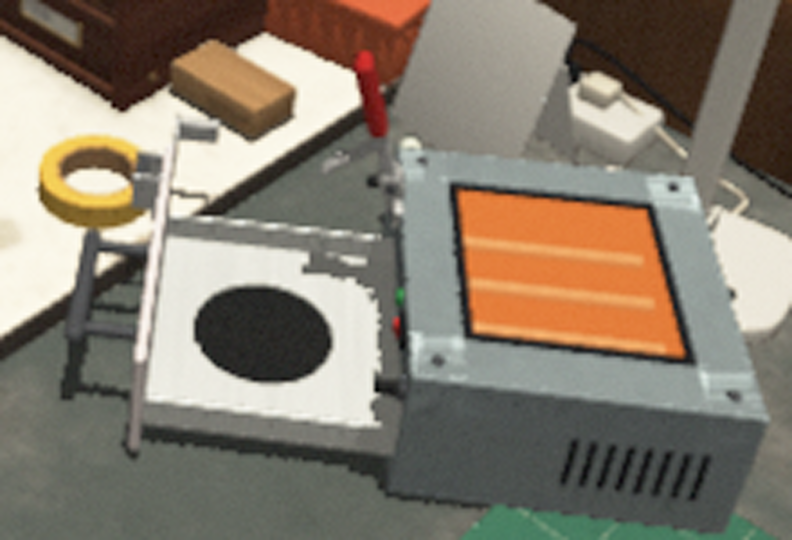

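```bash
cat > fit.py <<'E'
from h import *
from scipy.optimize import least_squares
np.set_printoptions(precision=4,suppress=True)
t=lambda x,y:('top',(300+x/4,130+y/4)); s=lambda x,y:('scene',(270+x/3.6,190+y/3.6))
fixed=[((0,95,90),t(240,200)),((170,95,90),t(440,42)),((170,-95,90),t(627,265)),((0,-95,90),t(425,432)),
((0,95,90),s(400,150)),((170,95,90),s(690,178)),((170,-95,90),s(768,415)),((0,-95,90),s(403,380))]
C={n:cam(n) for n in('top','scene')}
def W(p,v):
    c,S=np.cos(p[2]),np.sin(p[2]);x,y,z=np.array(v)/1000
    return [p[0]+c*x-S*y,p[1]+S*x+c*y,z-.004]
def pts(p):
    d=p[3]*1000;q=p[4]-.175
    L=[(a,b) for a,b in fixed]
    L+=[((56-d,0,18.5),t(230,384)),((56-d,0,18.5),s(263,333)),((-12-d,-92,76),t(258,556)),((-12-d,-92,76),s(140,360)) ]
    L=L[:-1]
    L+=[((-6-84*np.cos(q),52,98+84*np.sin(q)),s(365,55)),((-6-34*np.cos(q),52,98+34*np.sin(q)),s(377,133))]
    return L
def res(p): return np.ravel([np.array(proj(n,W(p,v),C[n]))-px for v,(n,px) in pts(p)])
if __name__=='__main__':
    r=least_squares(res,[.63,-.4,-.7,.127,1.4],loss='soft_l1'); print(r.x); print(res(r.x).reshape(-1,2))
    p=r.x; d=p[3]*1000
    for n,v in dict(pad=(56-d,0,18.5),front=(-12-d,0,42),grip=(-47-d,-15,52),pivot=(-6,52,98),flb=(-6-66*np.cos(p[4]-.175),52,98+66*np.sin(p[4]-.175)),latchdown=(-6-66*np.cos(.175),52,98-66*np.sin(.175)),homegrip=(-47,-15,52)).items(): print(n,np.array(W(p,v)))
E
python3 fit.py
python3 - <<'E'
from h import *
np.set_printoptions(precision=4,suppress=True)
for n,z in (('top',.02),('scene',.02)):
    m=ctrl.masks_of('cup_center',n)
    if not m: ctrl.read_camera(n);m=ctrl.masks_of('cup_center',n)
    if m:
        M=m[0]['pixels'];ys,xs=np.nonzero(M);print(n,m[0]['score'],xs.min(),xs.max(),ys.min(),ys.max(),onz(n,((xs.min()+xs.max())/2,(ys.min()+ys.max())/2),z))
E
```

```text
[ 0.6062 -0.3893 -0.9092  0.1224  1.4629]
[[-0.0432  0.8385]
 [ 0.5172 -0.3805]
 [ 0.4997  0.9914]
 [ 0.5333  0.5949]
 [-1.7923 -2.1478]
 [ 0.3644 -1.3631]
 [-0.1503  0.6159]
 [ 1.0611 -1.7964]
 [ 0.6654  0.1779]
 [ 0.2679 -1.214 ]
 [-0.0014  1.3732]
 [-0.2236 -0.354 ]
 [ 0.3579 -1.5197]]
pad [ 0.5654 -0.3368  0.0145]
front [ 0.5236 -0.2832  0.038 ]
grip [ 0.4903 -0.2648  0.048 ]
pivot [ 0.6435 -0.3526  0.094 ]
flb [ 0.6322 -0.338   0.1574]
latchdown [ 0.6036 -0.3013  0.0825]
homegrip [ 0.5655 -0.3614  0.048 ]
top 0.69 150 169 238 257 [0.516  0.1968 0.02  ]
scene 0.69 172 191 178 197 [0.5134 0.191  0.02  ]
```

Fit residuals are about 1 px, so I'm moving to above the cup, with yaw for a diagonal placement clear of the raised lever.

```bash
python3 -m creep '[[0.02,-0.028,0,0.03],[0.031,-0.042,0,0.05],[0.033,-0.044,0,0.05],[0.033,-0.044,0,0.06],[0.033,-0.044,0,0],[0.033,-0.044,0,0],[0.033,-0.044,0,0],[0.033,-0.044,0,0],[0.033,-0.044,-0.02,0],[0.02,-0.028,-0.03,0],[0.012,-0.018,-0.02,0],[0,0,0,0],[0,0,0,0]]' -1
python3 - <<'E'
from h import *
np.set_printoptions(precision=4,suppress=True)
c=cam('wrist');im=save('wrist','w1.png')
m=ctrl.masks_of('cup_center','wrist')
for k in m[:2]:
    ys,xs=np.nonzero(k['pixels']);b=(xs.min(),xs.max(),ys.min(),ys.max());print(k['score'],b,onz('wrist',((b[0]+b[1])/2,(b[2]+b[3])/2),.025,c))
o=ctrl.get_obs();x,y=o['ee_rot'][:2];print(o['time_s'],o['ee_pos'],np.degrees(2*np.arctan2(y,x)))
E
```

```text
time_s: 3.02
ee_pos: [0.5145, 0.1957, 0.1621]
ee_rot: [0.749, 0.662, 0.001, -0.0]
wrist_force: [0.6, 0.2, -0.2]
finger_gap: 0.0856
0.66 (np.int64(252), np.int64(306), np.int64(175), np.int64(230)) [0.517  0.1934 0.025 ]
3.125 [0.5146 0.1961 0.1623] 83.03410771367703
```

View pics/w1.png

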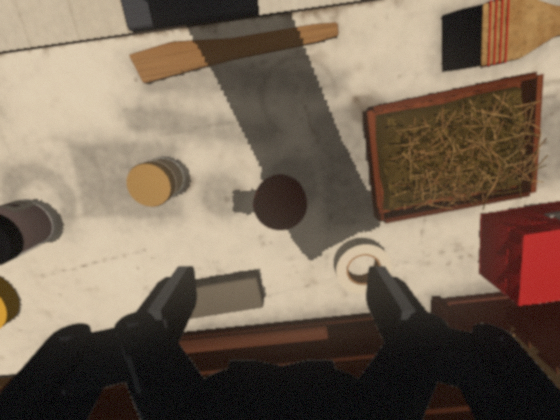

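Cup centred at (279,202), and the fingers straddle it. The white ring at (360,262) is about 85 mm away, so clear. Descending to grasp.

```bash
python3 -m creep '[[0.0015,-0.002,-0.04,0],[0,0,-0.045,0],[0,0,-0.04,0],[0,0,-0.02,0],[0,0,-0.011,0],[0,0,0,0],[0,0,0,0]]' -1
python3 -m creep '[[0,0,0,0],[0,0,0,0],[0,0,0,0],[0,0,0,0],[0,0,0,0],[0,0,0,0]]' 1 25
python3 -m creep '[[0,0,0.01,0],[0,0,0.03,0],[0,0,0.05,0],[0,0,0.05,0],[0,0,0,0]]'
```

```text
time_s: 4.0
ee_pos: [0.5172, 0.1927, 0.0065]
ee_rot: [0.75, 0.662, 0.001, 0.0]
wrist_force: [0.5, -0.6, 0.3]
finger_gap: 0.0854
time_s: 4.75
ee_pos: [0.5165, 0.1924, 0.0061]
ee_rot: [0.75, 0.662, 0.0, 0.0]
wrist_force: [-1.0, -1.0, 6.5]
finger_gap: 0.0507
time_s: 5.38
ee_pos: [0.5189, 0.1933, 0.1497]
ee_rot: [0.75, 0.662, 0.004, 0.001]
wrist_force: [-0.4, 1.1, -0.3]
finger_gap: 0.0503
```

```bash
python3 -m creep '[[0.002,-0.02,0.02,0],[0.003,-0.035,0.03,0],[0.004,-0.045,0.03,0],[0.004,-0.05,0,0],[0.004,-0.05,0,0],[0.004,-0.05,0,0],[0.004,-0.05,0,0],[0.004,-0.05,0,0],[0.004,-0.05,0,0],[0.004,-0.05,0,0],[0.003,-0.04,0,0],[0.002,-0.025,0,0],[0,-0.014,0,0],[0,0,0,0],[0,0,0,0]]'
python3 - <<'E'
from h import *
np.set_printoptions(precision=4,suppress=True)
c=cam('wrist');im=save('wrist','w2.png')
for k in ctrl.masks_of('pad_center','wrist')[:2]:
    ys,xs=np.nonzero(k['pixels']);print(k['score'],xs.min(),xs.max(),ys.min(),ys.max())
print('pred',proj('wrist',[.5654,-.3368,.0145],c)); np.save('w2.npy',np.array(c,dtype=object),allow_pickle=True)
o=ctrl.get_obs();print(o['time_s'],o['ee_pos'])
g=cv2.cvtColor(im,cv2.COLOR_RGB2GRAY);
n,l,st,ce=cv2.connectedComponentsWithStats((g<60).astype('uint8'))
for i in range(1,n):
    if st[i,4]>600: print(st[i],ce[i],onz('wrist',(st[i,0]+st[i,2]/2,st[i,1]+st[i,3]/2),.0145,c))
E
```

```text
time_s: 7.25
ee_pos: [0.5582, -0.3353, 0.2251]
ee_rot: [0.749, 0.663, 0.0, -0.001]
wrist_force: [-0.1, 0.5, -0.6]
finger_gap: 0.0505
0.91 187 405 85 258
pred [np.float64(280.48124707381703), np.float64(189.49667335062367)]
7.35 [ 0.5585 -0.3352  0.2253]
[ 335    0   36  173 1857] [354.3091 106.9898] [ 0.4589 -0.2427  0.0145]
[ 461    0   72   27 1067] [487.5014   8.5248] [ 0.407  -0.0912  0.0145]
[ 501   92   56   43 1640] [530.8305 110.7165] [ 0.5118 -0.0451  0.0145]
[277 177  36  42 806] [296.7097 200.7519] [ 0.5784 -0.3202  0.0145]
[    0   227   560   193 64876] [315.6662 346.5953] [ 0.7612 -0.3616  0.0145]
```

View pics/w2.png

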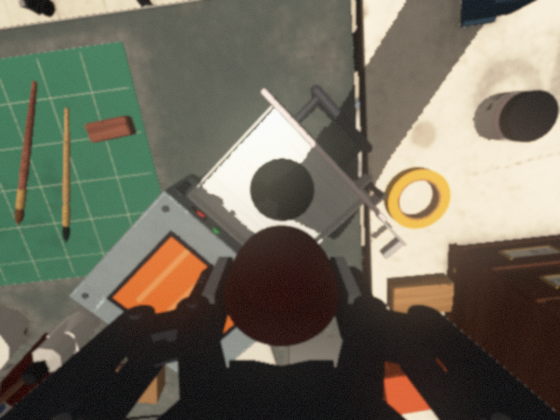

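Pad is at (282,188), against a prediction of (280,189). The pose is confirmed, so I'm lowering.

```bash
python3 -m creep '[[0.003,0,-0.03,0],[0,0,-0.045,0],[0,0,-0.045,0],[0,0,-0.02,0],[0,0,0,0]]' && python3 -m creep '[[0,0,-0.03,0],[0,0,-0.02,0],[0,0,-0.01,0],[0,0,0,0],[0,0,0,0]]'
```

```text
time_s: 7.98
ee_pos: [0.5608, -0.3359, 0.0846]
ee_rot: [0.749, 0.662, -0.0, -0.001]
wrist_force: [0.1, -0.8, 0.5]
finger_gap: 0.0505
time_s: 8.6
ee_pos: [0.5618, -0.3372, 0.0263]
ee_rot: [0.749, 0.662, 0.0, 0.001]
wrist_force: [0.0, -0.6, -0.1]
finger_gap: 0.0506
```

```bash
python3 -m creep '[[0,0.001,-0.003,0],[0,0,-0.0015,0],[0,0,0,0],[0,0,0,0]]'
```

```text
time_s: 9.1
ee_pos: [0.5611, -0.3358, 0.0208]
ee_rot: [0.749, 0.662, -0.0, 0.0]
wrist_force: [-0.3, -0.2, -0.1]
finger_gap: 0.0505
```

```bash
python3 -m creep '[[0,0,-0.001,0],[0,0,0,0]]' && python3 -m creep '[[0,0,0,0],[0,0,0,0],[0,0,0,0],[0,0,0,0]]' -1 && python3 -m creep '[[0,0,0.01,0],[0,0,0.03,0],[0,0,0.05,0],[0,0,0.06,0],[0,0,0.05,0],[0,0,0,0]]'
python3 - <<'E'
from h import *
np.set_printoptions(precision=4,suppress=True)
c=cam('wrist');im=save('wrist','w3.png')
for k in ctrl.masks_of('cup_center','wrist')[:1]:
    ys,xs=np.nonzero(k['pixels']);print(k['score'],xs.min(),xs.max(),ys.min(),ys.max(),onz('wrist',((xs.min()+xs.max())/2,(ys.min()+ys.max())/2),.042,c))
print('pad',proj('wrist',[.5654,-.3368,.0145],c))
E
```

```text
time_s: 9.35
ee_pos: [0.5615, -0.3363, 0.0206]
ee_rot: [0.75, 0.662, 0.0, 0.001]
wrist_force: [-0.9, 0.5, 5.2]
finger_gap: 0.0509
time_s: 9.85
ee_pos: [0.5611, -0.3357, 0.0197]
ee_rot: [0.749, 0.662, -0.0, -0.0]
wrist_force: [-0.6, 0.3, -0.8]
finger_gap: 0.0854
time_s: 10.6
ee_pos: [0.5636, -0.3376, 0.2256]
ee_rot: [0.75, 0.662, 0.002, 0.004]
wrist_force: [0.8, 0.1, -0.1]
finger_gap: 0.0852
0.63 259 305 161 209 [ 0.561 -0.337  0.042]
pad [np.float64(282.5936069724388), np.float64(183.27283537002577)]
```

View pics/w3.png

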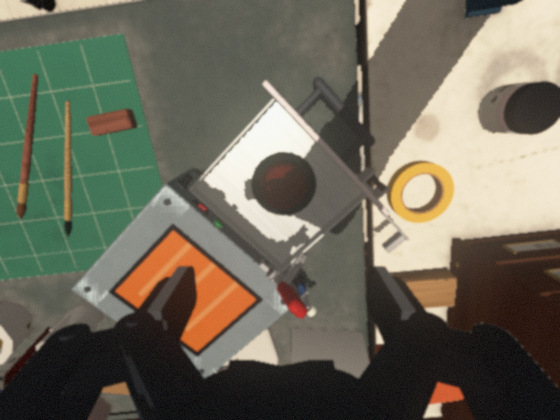

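The cup stands upright on the pad at (285,184). Next I shut the gripper, turn the jaws along the bar and go in front of the handle.

```bash
python3 -m creep '[[-0.012,0.012,0,-0.1],[-0.02,0.021,0,-0.171],[-0.02,0.021,0,-0.171],[-0.02,0.021,0,-0.171],[-0.014,0.014,0,-0.171],[-0.006,0.008,0,0],[0,0,-0.04,0],[0,0,-0.05,0],[0,0,-0.05,0],[0,0,-0.035,0],[0,0,-0.02,0],[0,0,0,0],[0,0,0,0]]' 1 25
python3 - <<'E'
from h import *
np.set_printoptions(precision=4,suppress=True)
o=ctrl.get_obs();x,y=o['ee_rot'][:2];d=o['ee_pos'][:2]-np.array([.6062,-.3893]);R=np.array([[.6143,-.7891],[.7891,.6143]])
print(o['ee_pos'],R@d,np.degrees(2*np.arctan2(y,x)),o['joints'])
save('scene','s3.png')
E
```

```text
time_s: 12.32
ee_pos: [0.4695, -0.2391, 0.0252]
ee_rot: [0.945, 0.326, 0.0, 0.0]
wrist_force: [-0.3, 0.4, 0.0]
finger_gap: -0.0003
[ 0.4695 -0.2391  0.0252] [-0.2025 -0.0156] 38.06839135686965 [ 0.1499  0.676   0.3049  1.9913 -0.3816  0.5285  1.3885]
```

View pics/s3.png

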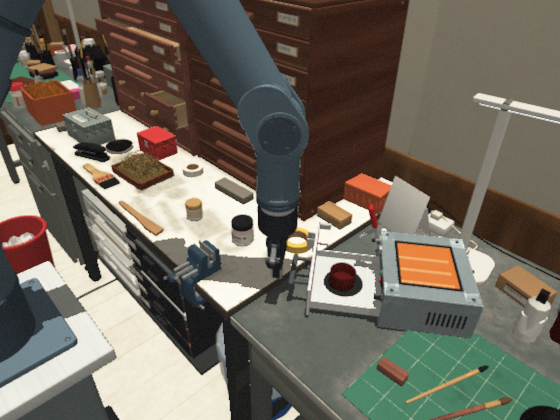

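```bash
python3 -m creep '[[0.0049,-0.0063,0,0],[0.0031,-0.0039,0,0],[0.0031,-0.0039,0,0],[0.0037,-0.0047,0,0],[0.0049,-0.0063,0,0],[0.0061,-0.0079,0,0],[0.0061,-0.0079,0,0],[0.0061,-0.0079,0,0],[0.0061,-0.0079,0,0],[0.0061,-0.0079,0,0],[0.0061,-0.0079,0,0],[0.0061,-0.0079,0,0],[0.0049,-0.0063,0,0],[0.0037,-0.0047,0,0],[0,0,0,0]]'
python3 - <<'E'
from h import *
np.set_printoptions(precision=4,suppress=True)
o=ctrl.get_obs();d=o['ee_pos'][:2]-np.array([.6062,-.3893]);R=np.array([[.6143,-.7891],[.7891,.6143]])
print(R@d,R@o['wrist_force'][:2])
E
```

```text
time_s: 14.25
ee_pos: [0.5404, -0.3317, 0.025]
ee_rot: [0.946, 0.325, 0.0, 0.001]
wrist_force: [-0.5, -0.0, 0.2]
finger_gap: 0.0005
[-0.0859 -0.0165] [-0.2876 -0.4267]
```

```bash
python3 -m creep '[[0.0031,-0.0039,0,0],[0.0031,-0.0039,0,0],[0.0025,-0.0032,0,0],[0.0018,-0.0024,0,0],[0,0,0,0]]'
python3 - <<'E'
from h import *
np.set_printoptions(precision=4,suppress=True)
o=ctrl.get_obs();d=o['ee_pos'][:2]-np.array([.6062,-.3893]);R=np.array([[.6143,-.7891],[.7891,.6143]])
print(R@d,R@o['wrist_force'][:2])
save('scene','s4.png');a=cv2.imread('pics/s4.png')[190:340,270:490];cv2.imwrite('pics/c4.png',cv2.resize(a,(792,540),interpolation=2))
E
```

```text
time_s: 14.88
ee_pos: [0.5506, -0.3439, 0.0247]
ee_rot: [0.946, 0.325, -0.0, 0.0]
wrist_force: [-2.4, 0.7, 1.0]
finger_gap: -0.0001
[-0.07  -0.016] [-1.9621 -1.4611]
```

View pics/c4.png

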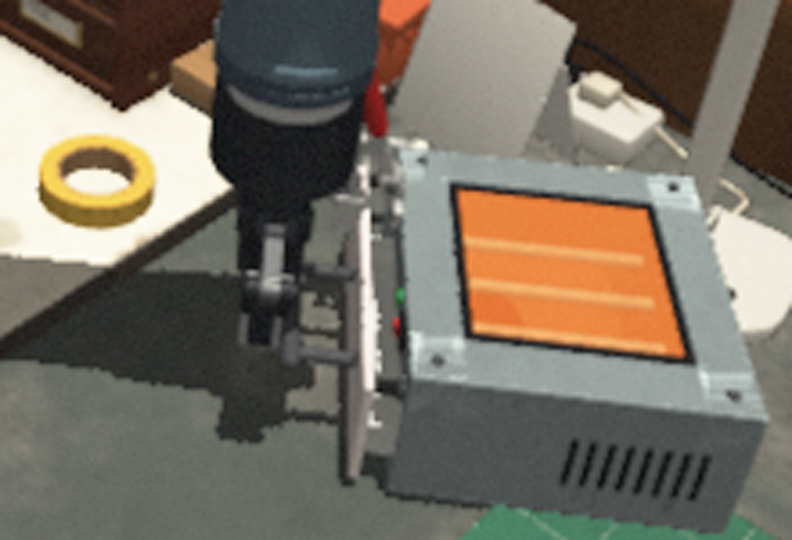

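The drawer is nearly in and the force is rising. A little more, watching it.

```bash
cat > st.py <<'E'
from h import *
np.set_printoptions(precision=4,suppress=True)
o=ctrl.get_obs();d=o['ee_pos'][:2]-np.array([.6062,-.3893]);R=np.array([[.6143,-.7891],[.7891,.6143]])
print('box',R@d,o['ee_pos'][2],R@o['wrist_force'][:2],o['wrist_force'][2])
E
python3 -m creep '[[0.0018,-0.0024,0,0],[0.0012,-0.0016,0,0],[0,0,0,0],[0,0,0,0]]';python3 st.py
python3 -m creep '[[0.0012,-0.0016,0,0],[0.0006,-0.0008,0,0],[0,0,0,0]]'; python3 st.py
```

```text
time_s: 15.42
ee_pos: [0.5532, -0.347, 0.0246]
ee_rot: [0.946, 0.326, -0.0, -0.001]
wrist_force: [-4.4, 2.1, 2.3]
finger_gap: 0.0002
box [-0.066  -0.0158] 0.024620296343560416 [-4.3483 -2.1387] 2.3480762018612427
time_s: 15.8
ee_pos: [0.5546, -0.3488, 0.0246]
ee_rot: [0.946, 0.326, -0.001, -0.001]
wrist_force: [-4.8, 4.8, 4.9]
finger_gap: 0.0004
box [-0.0636 -0.0158] 0.024601372001021478 [-6.7632 -0.8789] 4.853981371923238
```

```bash
python3 -m creep '[[-0.0012,0.0016,0,0],[-0.0015,0.002,0,0],[-0.0015,0.002,0,0],[-0.0015,0.002,0,0],[-0.0015,0.002,0,0],[-0.003,0.004,0,0],[-0.008,0.011,0,0],[-0.012,0.016,0.01,0],[0,0,0.04,0],[0,0,0.06,0],[0,0,0.06,0],[0,0,0.04,0],[0,0,0,0]]'; python3 st.py
python3 - <<'E'
from h import *
save('scene','s5.png');a=cv2.imread('pics/s5.png')[190:340,270:490];cv2.imwrite('pics/c5.png',cv2.resize(a,(792,540),interpolation=2))
E
```

```text
time_s: 17.42
ee_pos: [0.5267, -0.3099, 0.2383]
ee_rot: [0.946, 0.326, 0.003, 0.002]
wrist_force: [-0.0, -0.3, -0.8]
finger_gap: -0.0002
box [-0.1115 -0.014 ] 0.2383171526403481 [ 0.2445 -0.244 ] -0.809536770524375
```

View pics/c5.png

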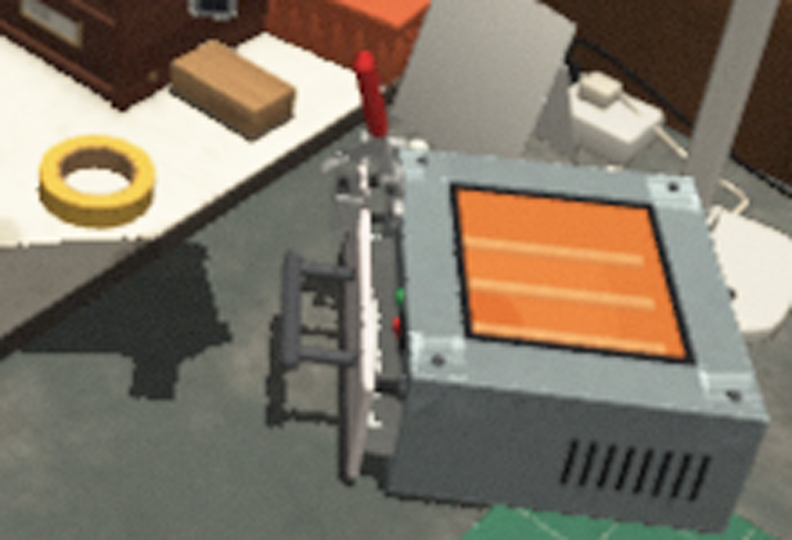

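The drawer sits just open, within hook reach, and the lever is still up. Moving behind the lever.

```bash
python3 -m creep '[[0.02,-0.01,0.012,0],[0.03,-0.015,0,0],[0.03,-0.015,0,0],[0.03,-0.015,0,0],[0.018,-0.009,0,0],[0.008,-0.003,0,0],[0,0,0,0],[0,0,-0.03,0],[0,0,-0.04,0],[0,0,-0.028,0],[0,0,0,0],[0,0,0,0]]'; python3 st.py
```

```text
time_s: 18.98
ee_pos: [0.6616, -0.3767, 0.1505]
ee_rot: [0.946, 0.325, 0.001, 0.001]
wrist_force: [0.1, 0.7, 0.3]
finger_gap: -0.0001
box [0.0241 0.0514] 0.15050138701731935 [-0.5072  0.4973] 0.29402327407431567
```

```bash
python3 -m creep '[[-0.0074,0.0095,0.001,0],[-0.0061,0.0079,0.001,0],[-0.0031,0.0039,0,0],[-0.0022,0.0028,0,0],[-0.0034,0.0043,-0.0018,0],[-0.0034,0.0043,-0.0018,0],[-0.0034,0.0043,-0.0018,0],[-0.0036,0.0046,-0.0027,0],[-0.0036,0.0046,-0.0027,0],[-0.0036,0.0046,-0.0027,0],[0,0,0,0]]'; python3 st.py
```

```text
time_s: 20.35
ee_pos: [0.6209, -0.3247, 0.1369]
ee_rot: [0.945, 0.326, -0.0, -0.001]
wrist_force: [-0.3, -0.3, -0.7]
finger_gap: 0.0001
box [-0.0419  0.0513] 0.13687508324891523 [ 0.0197 -0.441 ] -0.7254876374145927
```

```bash
python3 -m creep '[[-0.0028,0.0036,-0.0038,0],[-0.0028,0.0036,-0.0038,0],[-0.0028,0.0036,-0.0038,0],[0,0,0,0]]'; python3 st.py;  python3 -m creep '[[-0.0018,0.0024,-0.004,0],[-0.0018,0.0024,-0.004,0],[-0.0018,0.0024,-0.004,0],[0,0,0,0]]'; python3 st.py
python3 - <<'E'
from h import *
save('scene','s6.png');a=cv2.imread('pics/s6.png')[190:340,270:490];cv2.imwrite('pics/c6.png',cv2.resize(a,(792,540),interpolation=2))
E
```

```text
time_s: 20.85
ee_pos: [0.6123, -0.3139, 0.1253]
ee_rot: [0.946, 0.326, -0.001, -0.001]
wrist_force: [-0.3, -0.4, 0.8]
finger_gap: 0.0002
box [-0.0558  0.0512] 0.12530911225396196 [ 0.1507 -0.4401] 0.8186292751286738
time_s: 21.35
ee_pos: [0.6068, -0.3064, 0.113]
ee_rot: [0.945, 0.326, -0.001, -0.001]
wrist_force: [0.5, -1.2, 0.2]
finger_gap: -0.0003
box [-0.065   0.0514] 0.11303714515114271 [ 1.2885 -0.3106] 0.22737937371671302
```

View pics/c6.png

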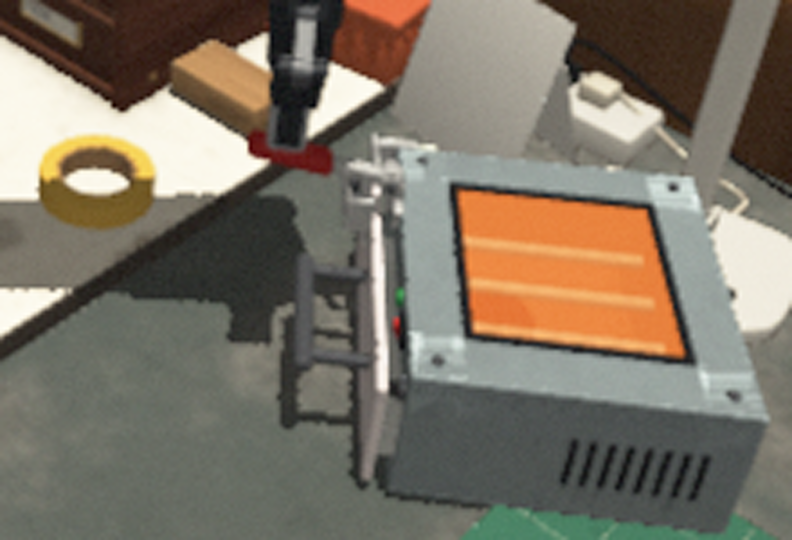

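The fingers are on the red grip at (290,150), and the hook is drawing the drawer in (handle shifted from 290 to 303). Pressing on down.

```bash
python3 -m creep '[[-0.0007,0.001,-0.0035,0],[-0.0007,0.001,-0.0035,0],[-0.0006,0.0008,-0.0035,0],[-0.0006,0.0008,-0.0035,0],[0,0,-0.003,0],[0,0,-0.003,0],[0,0,-0.002,0],[0,0,0,0],[0,0,0,0]]'; python3 st.py
```

```text
time_s: 22.52
ee_pos: [0.6047, -0.3033, 0.0915]
ee_rot: [0.946, 0.326, -0.0, -0.001]
wrist_force: [-0.9, -0.3, 0.3]
finger_gap: -0.0003
box [-0.0688  0.0516] 0.09145930976496476 [-0.372  -0.8961] 0.32488924979977074
```

```bash
python3 -m creep '[[0,0,-0.001,0],[0,0,-0.001,0],[0,0,0,0]]'; python3 st.py;python3 -m creep '[[0,0,-0.001,0],[0,0,-0.001,0],[0,0,0,0]]'; python3 st.py
```

```text
time_s: 22.9
ee_pos: [0.6049, -0.3036, 0.0897]
ee_rot: [0.946, 0.326, -0.0, -0.0]
wrist_force: [-0.6, 0.6, 1.7]
finger_gap: -0.0001
box [-0.0684  0.0516] 0.08970811036594428 [-0.8393 -0.1093] 1.6545605029458375
time_s: 23.28
ee_pos: [0.605, -0.3038, 0.0891]
ee_rot: [0.946, 0.325, 0.0, -0.0]
wrist_force: [-4.6, 3.3, 10.9]
finger_gap: 0.0002
box [-0.0682  0.0516] 0.08905694398349928 [-5.3931 -1.6134] 10.873816925283444
```

It hit a firm stop at z=0.089 (0.090 predicted) with 11 N. Retreating straight up, then checking.

```bash
python3 -m creep '[[0,0,0.005,0],[0,0,0.02,0],[0,0,0.04,0],[0,0,0.05,0],[-0.03,0.05,0.04,0],[-0.04,0.06,0,0],[-0.04,0.06,0,0],[-0.03,0.05,0,0],[0,0.04,0,0],[0,0,0,0],[0,0,0,0]]'
python3 - <<'E'
from h import *
from fit import W
save('scene','s7.png');save('top','t7.png')
a=cv2.imread('pics/s7.png')[190:340,270:490];b=cv2.imread('pics/t7.png')[130:280,300:470]
cv2.imwrite('pics/c7.png',np.hstack([cv2.resize(a,(440,300),interpolation=2),cv2.resize(b,(340,300),interpolation=2)]))
p=[.6062,-.3893,-.9092]
for k,v in dict(bar_home=(-47,-15,52),bar_5=(-52,-15,52),barR=(-47,-55,52),grip0=(-71,52,86.5),front=(-12,-92,76)).items(): print(k,(np.array(proj('scene',W(p,v)))-[270,190])*2,np.array([440,0])+(np.array(proj('top',W(p,v)))-[300,130])*2)
print({n:[(np.round(np.array(k['centre'])*[560,420]),round(k['score'],2)) for k in ctrl.find_in(n,'scene')[:1]] for n in('jar_black_cap','jar_gold_cap','tape_roll')})
E
```

```text
time_s: 24.65
ee_pos: [0.4797, -0.0666, 0.2391]
ee_rot: [0.946, 0.325, 0.001, 0.0]
wrist_force: [0.6, -0.1, 0.1]
finger_gap: 0.0001
bar_home [169.0416 170.8777] [579.6176 191.7102]
bar_5 [163.9699 170.2843] [576.6997 194.0829]
barR [168.5034 199.6337] [598.7852 215.4194]
grip0 [150.208   99.3642] [537.9422 162.32  ]
front [210.0934 214.5897] [641.928  221.0359]
{'jar_black_cap': [(array([243., 231.]), 0.96)], 'jar_gold_cap': [(array([193., 209.]), 0.7)], 'tape_roll': [(array([295., 242.]), 0.72)]}
```

View pics/c7.png

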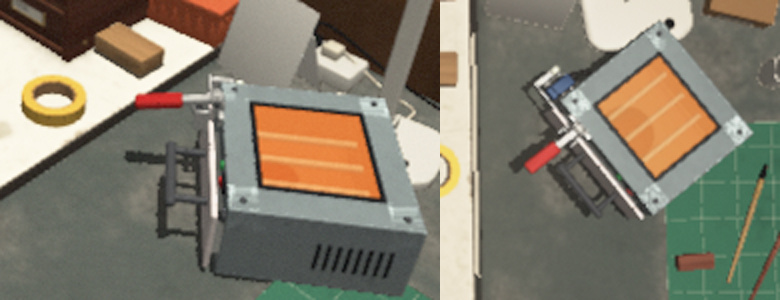

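The drawer front lies against the box and the lever is lowered. The scene view shows the red grip centred at about (160,100) in the crop, against a prediction of (150,99). I'll measure that by colour.

Run:
```python
from h import *
from fit import W
np.set_printoptions(precision=1,suppress=True)
p=[.6062,-.3893,-.9092]
roi=dict(scene=(325,225,375,250),top=(335,190,365,220))
for n,f in(('scene','s7'),('top','t7')):
    im=cv2.imread(f'pics/{f}.png').astype(int);x0,y0,x1,y1=roi[n];m=(im[:,:,2]>90)&(im[:,:,1]<60)&(im[:,:,0]<70)
    k=np.zeros_like(m);k[y0:y1,x0:x1]=1;ys,xs=np.nonzero(m&k);print(n,len(xs),xs.min(),xs.max(),ys.min(),ys.max(),xs.mean(),ys.mean())
    pts=np.c_[xs,ys];u=np.linalg.svd(pts-pts.mean(0),full_matrices=False)[2][0];t=(pts-pts.mean(0))@u;print('ends',pts.mean(0)+u*t.min(),pts.mean(0)+u*t.max())
    for q in(0,.1,.2,.3,.5):
        a=q-.175;print(q,*[np.array(proj(n,W(p,(-6-s*np.cos(a),52,98+s*np.sin(a))))) for s in(34,59,84)])
```

```text
scene 162 337 360 236 244 348.8703703703704 240.0
ends [337.  240.3] [360.  239.7]
0 [360.8 239.2] [348.5 239.6] [336.4 239.9]
0.1 [360.7 237.9] [348.4 237.3] [336.3 236.7]
0.2 [360.9 236.6] [348.7 235.1] [336.5 233.5]
0.3 [361.2 235.3] [349.2 232.8] [337.2 230.3]
0.5 [362.3 232.8] [351.  228.5] [339.7 224.1]
top 16 342 356 200 212 348.4375 206.0
ends [356. 200.] [341.6 211.5]
0 [358.8 203.4] [351.1 209.5] [343.5 215.5]
0.1 [359.  203.4] [351.3 209.5] [343.6 215.7]
0.2 [359.2 203.4] [351.7 209.5] [344.1 215.6]
0.3 [359.5 203.2] [352.2 209.2] [344.8 215.3]
0.5 [360.5 202.7] [353.8 208.4] [347.  214.2]
```

The scene ends, (337,240.3) to (360,239.7), match the fully clamped lever (q = 0) within 1 px. Handing in.

```bash
python3 -c "
from plant import ctrl
print(ctrl.finish_job())"
```

```text
the job is handed in; nothing more can be done
None
```

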